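# Reset the breaker, switch on and jog from the bench console

## Task

Jog the bench machine from its grey control console, pressing with the closed fingertips: first push the small round breaker button, which has popped out, fully home; next press down the raised end of the rocker switch until it is fully over; then press the large square key all the way down and keep it down, so that the program finishes while still holding it. Keep to that order, never press the mushroom-headed stop button, and do not pick up or shift the loose things lying around.

Things in the scene. Friction and masses are not known exactly. Their poses are not given: they have to be found in the camera images.
- console: Grey cast control console fixed to the bench, 176x176 mm, top at 50 mm. Origin: centre of its underside; x points to its far side, y to its left, z up. Four control units, turned like the console, sit on its top 42 mm either way from its centre along x and y; which is at which quarter varies. Heights above the top: breaker 22 mm, rocker about 26, square key 21, stop 32
- breaker (a joint): Travel of the breaker button, m: 0 popped out (tripped; starts at 0 to 0.002), 0.010 fully home. It moves straight down, has no spring, needs about 4 N and stays where it is pushed
- breaker_top (a point): Centre of the top face of the breaker's button: the small round plain one, 22 mm across, in a round collar 36 mm across and 8 mm high. The top stands 14 mm above the collar when out and 4 mm above it when home
- rocker (a joint): Angle of the rocker paddle, rad: 0 off (starts at 0 to 0.04; the far end, towards the console's +x, stands up), 0.4 fully on (far end down). Needs about 4 N downward on the raised end, and stays where it is left (no spring)
- rocker_raised_end (a point): Point on the paddle's upper face on the end that stands up when off, 22 mm from the pivot: push here, downward; about 6.7 mm above the pivot when off, it sinks about 9 mm to fully on. The paddle is 65 mm long (along console x), 25 mm wide, slightly dished, in a black frame 72x36 mm with side rims 11 mm high
- rocker_pivot (a point): Point on the rocker's pivot axis (axis along console y), 17 mm above the console top; fixed. x towards the end to push, z up
- jog_key (a joint): Travel of the square key, m: 0 up, 0.008 fully down. Sprung: pushes back with 2 N at the top and 6 N fully down, and comes up when released
- jog_key_top (a point): Centre of the top face of the jog key: the large square key, 36x36 mm, standing 15 mm above its square black bezel when up
- jog_unit: The fixed bezel of the square key, 52x52x6 mm, carrying the key; origin: centre of its underside, on the console top
- stop (a joint): Travel of the mushroom stop button, m: 0 up, 0.006 down (sprung). Not to be pressed
- stop_top (a point): Centre of the top of the mushroom-headed stop button: wide round head, 40 mm across, tallest of the controls, on a narrower stem
- tape_measure_mid (a point): Bystander, loose: yellow tape measure, 84x36x65 mm, standing to the left of the console; point at its centre, half-way up. To be left where it is
- drill_bit_4_mid (a point): Bystander, loose: dark twist drill, 140x12x12 mm, lying in front of the console; point at its centre, half-way up. To be left where it is
- screw_jar_mid (a point): Bystander, loose: glass jar of screws with lid, 68 mm across, 92 mm tall, behind the console; point at its centre, half-way up. To be left where it is
- block_plane_mid (a point): Bystander, loose: iron block plane, 50x155x52 mm, near the left front of the bench; point at its centre, half-way up. To be left where it is
- combination_square_mid (a point): Bystander, loose: combination square lying flat, 68x300x16 mm, to the right; point at its centre, half-way up. To be left where it is
- offcut_2_mid (a point): Bystander, loose: planed timber offcut, 40x180x22 mm, to the right of the console; point at its centre, half-way up. To be left where it is

How it is judged:
On the way, in this order (a step that is already met when the one before it is completed fails the run):
1. the breaker button is pushed home, the rocker still off (value of joint breaker above 0.008 m and value of joint rocker below 0.2 rad), for 0.1 s.
2. the rocker is fully over (value of joint rocker above 0.36 rad and value of joint breaker above 0.008 m and value of joint jog_key below 0.003 m), for 0.1 s.
3. the square key is pressed down (value of joint jog_key above 0.006 m and value of joint rocker above 0.36 rad and value of joint breaker above 0.008 m), for 0.2 s.
At the end, for the whole second after the job is handed in: The breaker is home (at least 8 of 10 mm), the rocker over (at least 0.36 of 0.4 rad), the square key is held at least 6 of 8 mm down by the fingers (more than 1.5 N on it), the mushroom stop is up (less than 2 mm), and every loose bystander is within 15 mm of where it started (all of step 3 and value of joint stop below 0.002 m and contact force between the fingers and jog_unit above 1.5 N and distance of each of tape_measure_mid, drill_bit_4_mid, screw_jar_mid, block_plane_mid, combination_square_mid, offcut_2_mid from where it was at the start of the episode below 0.015 m); the arm keeps its last pose, push and grip.
It fails at once if the rocker is turned on while the breaker is still out (value of joint rocker above 0.2 rad and value of joint breaker below 0.007 m).
It fails at once if the square key is pressed while the breaker is still out or the rocker is still off (value of joint jog_key above 0.003 m and (value of joint rocker below 0.3 rad or value of joint breaker below 0.007 m)).
It fails at once if the mushroom stop is pressed (over 2 mm) (value of joint stop above 0.002 m).
It fails at once if a loose bystander is lifted, carried or pushed more than 15 mm (distance of any of tape_measure_mid, drill_bit_4_mid, screw_jar_mid, block_plane_mid, combination_square_mid, offcut_2_mid from where it was at the start of the episode above 0.015 m).
It also fails if it takes over 38 s, if anything falls off the work surface, if the arm or the gripper's body presses on something with over 40 N, if the wrist force passes 120 N, or if a joint passes its speed limit or range.

## Robot

A 7-joint arm with a two-finger parallel gripper is mounted at the origin on a cart in front of the work surface, level with it; the furniture and walls round the work are solid. World frame = base frame: x ahead of the robot, y to its left, z up, the work surface at z = 0. Lengths are in m, angles in rad, forces in N, time in s.
With the tool pointing down it reaches from about 0.4 to 0.85 m from the base axis. Payload 4.5 kg.
Tool frame: the origin (TCP) lies at the very end of the fingers, on their centre line; the grasp point (between the pads) lies 19 mm behind it; z points along the fingers, y is the line along which they close (so a half turn about z gives the same grasp; the last joint's range is limited). The gripper opens to 85 mm and grips with 20 to 120 N. Pads are 22 mm wide; open, the fingers measure 114 mm over their backs; the gripper's body (76 mm by 85 mm) begins 54 mm behind the grasp point. The pads swing forward as they close: fully open they stand 13 mm farther back than shut.
Start: joints at [1.249, 0.689, -0.195, 1.565, 0.157, 0.902, -0.215], TCP at [0.218, -0.586, 0.231] pointing down, gripper open.
Joint ranges: [-3.01, 3.01], [-0.46, 2.08], [-1.47, 1.51], [0.13, 2.56], [-1, 4.14], [0.04, 2.09], [-2.66, 2.66]. Speed limits (rad/s): [2.57, 2.57, 3.14, 3.14, 3.14, 3.14, 3.14].

## Interface

Orientations are given as a unit quaternion [x, y, z, w].
In Python, from cell import readout, cams, manip gives the robot as it stands. The module is installed in compiled form; this text tells all that it offers.
- The arm moves only by the tool play_rows, never from a script. Its arguments are lists of equal length, an entry for each row: "dp": the shift along the tool's x, y, z in mm, a list of three; "twist": the turn, a rotation vector about the tool's x, y, z in degrees, a list of three. A call has 1 to 20 rows; each row shifts and turns the commanded pose from where the row before left it, along the tool's axes as they then stand; what a row does not reach is not made up. A row lasts 1/8 s, in which the tool goes at most 62.5 mm and 10.7 degrees, less where a joint would pass 70% of its speed; a pose out of reach is approached as far as the arm can. A call is refused whole if a number of a shift passes 62.5 or a number of a turn 10.7, either way. A call with a gripper value outside its range is refused whole. "gripper" is the finger opening in mm, from 0 to 85.4, set as the call begins (left out, the last holds). The fingers move at their own pace and stop on an object; the grip force is fixed at half the most. Time passes only in rows, so rows that do not move let the fingers close. It gives the time, the measured TCP pose, the force, the opening and the grip force at its end, in the units of the state.
- readout.observe(): the state, without advancing time (a new reading comes with each control period).
- cams.get_image(name): name is "scene" or "side" or "wrist"; returns a dict with "image" (400x640x3 uint8, red, green, blue), "range_z" (400x640 float32, m along the optical axis (not along the pixel's ray), 0 where there is no reading), "fx", "fy", "cx", "cy" (pixels), "world_from_camera" (4x4, takes a point from camera to world coordinates); the wrist camera has in their place "hand_eye" (4x4, takes a point from camera to tool coordinates, whose origin is the TCP and whose axes are the flange's). Camera axes: x right, y down, z forward; pixel columns grow to the right and rows downward; lengths in m; the calibration is good to about 2 mm. A picture is of the moment at which its call begins: read the wrist's pose just before it.
- manip.job_done(): hands the job in; it is judged then, once.
The state is a dict: "t": time; "joints": joint angles; "joint_vel": joint speeds; "effort": joint torques, N m; "position": TCP position; "tcp_rot": TCP orientation; "ft_force": force on the tool from outside, world axes, zero at the start; "torque": the same for the moment, N m; "width": finger opening in m; "grasp_force": force on a finger pad.
Only numpy, scipy, OpenCV 4.12 (cv2) and the standard library are available. Lean on these libraries where they do the work, as an engineer would, in place of code of your own. Each camera call takes 0.05 s, during which the arm holds its last target. There are 200 camera calls.

## Working session

There is one attempt and no reset: what is moved stays moved. The work goes in short steps, Python scripts to look and compute and a tool call to move; the robot and the scene stay as the last step left them, time stands still between calls to the robot, and variables do not carry over. Pictures are saved under pics/ and viewed, at most 10 in all, crops included, and the job is handed in when it is done.

Besides the shell and the picture viewer there is one more tool, called after ">>>" by a JSON object that holds its "name" and its "arguments". play_rows: Moves the arm, as the interface text tells. Its arguments: {"type":"object","properties":{"dp":{"type":"array","items":{"type":"array","items":{"type":"number"}}},"twist":{"type":"array","items":{"type":"array","items":{"type":"number"}}},"gripper":{"type":"number"}},"required":["dp","twist"]}

```bash
mkdir -p pics; cat > h.py <<'E'
import numpy as np, cv2
from cell import readout, cams
def grab(n):
    s=readout.observe(); d=cams.get_image(n); return s,d
def pts(d):
    h,w=d['range_z'].shape; u,v=np.meshgrid(np.arange(w),np.arange(h)); z=d['range_z']
    P=np.stack([(u-d['cx'])/d['fx']*z,(v-d['cy'])/d['fy']*z,z],-1)
    T=np.array(d['world_from_camera']); return P@T[:3,:3].T+T[:3,3]
E
python3 - <<'E'
from h import *
for n in('scene','side'):
    s,d=grab(n); cv2.imwrite(f'pics/{n}.png',d['image'][...,::-1]); np.savez(f'{n}.npz',**d)
    P=pts(d); print(n,np.array(d['world_from_camera'])[:3,3],(d['range_z']>0).mean(), P[200,320])
print({k:np.round(v,3) for k,v in s.items()})
E
```

```text
scene [-0.09646767  0.83408419  0.59827781] 0.9960625 [ 0.56824389 -0.15362185  0.03842783]
side [ 0.34033228 -1.19785956  0.48854766] 0.9960859375 [ 0.50521403 -0.019361    0.053497  ]
{'t': np.float64(0.05), 'joints': array([ 1.249,  0.69 , -0.195,  1.566,  0.157,  0.903, -0.215]), 'joint_vel': array([-0.   , -0.001, -0.   , -0.002,  0.   ,  0.002,  0.   ]), 'effort': array([-3.0000e-03, -5.4113e+01, -1.2730e+00, -1.5918e+01,  1.0000e-02,
        4.0000e-03, -0.0000e+00]), 'position': array([ 0.217, -0.585,  0.23 ]), 'tcp_rot': array([ 0.984,  0.177, -0.   , -0.001]), 'ft_force': array([ 0.476,  0.054, -0.111]), 'torque': array([-0.011,  0.013,  0.014]), 'grasp_force': np.float64(0.0), 'width': np.float64(0.085)}
```

View pics/scene.png

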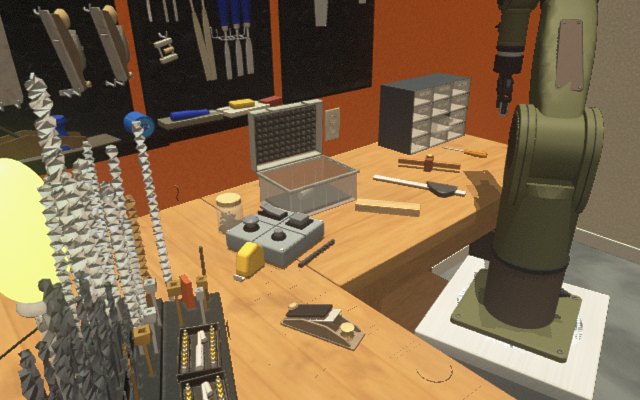

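View pics/side.png

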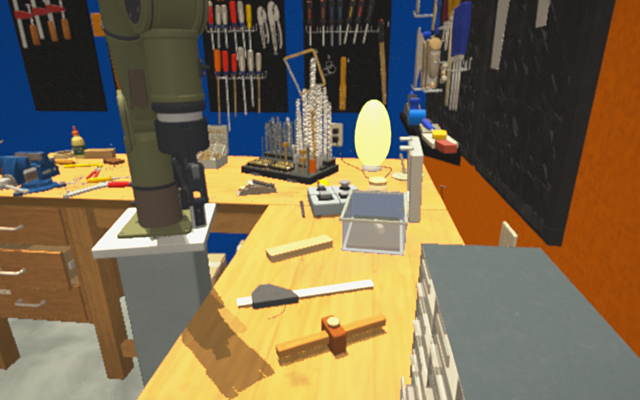

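The scene view shows the console at about px (275,237). The jar is behind it at (229,212), the tape at (249,261), the drill at (317,252) and a clear case beside it at (308,190). Next I measure the console from depth.

```bash
python3 - <<'E'
from h import *
d=dict(np.load('scene.npz')); P=pts(d); sub=np.zeros(P.shape[:2],bool); sub[195:275,220:330]=1
m=sub&(abs(P[...,2]-.05)<.004)
img=d['image'].astype(int); m&=(img.max(-1)-img.min(-1)<40)
n,l,st,c=cv2.connectedComponentsWithStats(m.astype(np.uint8)); k=1+np.argmax(st[1:,4]); 
q=P[m][:,:2].astype(np.float32); print(len(q),cv2.minAreaRect(q), st[1:,4])
# height map orthographic of console
c0=np.array(cv2.minAreaRect(q)[0]); print(c0)
mm=sub&(P[...,2]>.062)&(np.hypot(P[...,0]-c0[0],P[...,1]-c0[1])<.11)
n,l,st,c=cv2.connectedComponentsWithStats(mm.astype(np.uint8))
for k in range(1,n):
    if st[k,4]>15: p=P[l==k]; print(st[k],p.mean(0).round(3),p.max(0).round(3),img[l==k].mean(0).round())
cv2.imwrite('pics/crop.png',cv2.resize(d['image'][190:280,215:335,::-1],None,fx=6,fy=6,interpolation=cv2.INTER_CUBIC))
E
```

```text
1835 ((0.5960148572921753, -0.020257219672203064), (0.2364770472049713, 0.31298828125), 0.35332855582237244) [ 136    1    1    1 1656    6    1    1   29    1    1    1]
[ 0.59601486 -0.02025722]
[279 195  32   7 130] [ 0.602 -0.077  0.069] [ 0.651 -0.058  0.081] [124. 116. 101.]
[260 202  25  14 162] [0.611 0.007 0.068] [0.641 0.02  0.076] [149. 143. 131.]
[290 212  19  12 142] [0.521 0.009 0.069] [0.541 0.028 0.073] [133. 128. 117.]
[247 215  12   8  39] [0.601 0.083 0.078] [0.621 0.09  0.082] [150. 143. 130.]
```

View pics/crop.png

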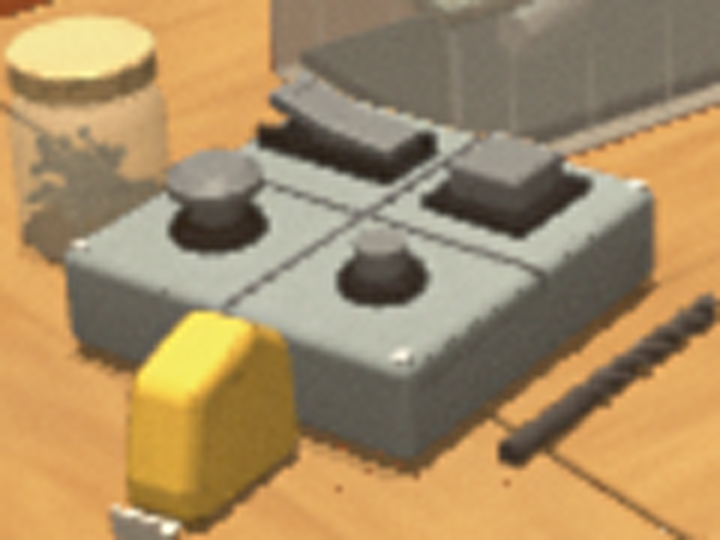

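Layout: breaker near-left, square key near-right, stop far-left, rocker far-right, with the console nearly aligned with world. I'll check that the path is clear, then move above it.

```bash
python3 - <<'E'
from h import *
for n in('scene','side'):
    P=pts(dict(np.load(n+'.npz'))).reshape(-1,3)
    a=P[(P[:,0]>.3)&(P[:,0]<.85)&(P[:,1]>-.5)&(P[:,1]<.25)&(P[:,2]>.06)&(P[:,2]<.5)]
    for y in np.arange(-.5,.25,.05):
        b=a[(a[:,1]>=y)&(a[:,1]<y+.05)]
        if len(b)>5: print(n,round(y,2),len(b),'xmin',b[:,0].min().round(3),'zmax',b[:,2].max().round(3), 'zmax x<.7',b[b[:,0]<.7][:,2].max(initial=0).round(3))
s,d=grab('wrist'); print(np.round(d['hand_eye'],3),d['fx'])
E
```

```text
scene -0.5 1103 xmin 0.767 zmax 0.5 zmax x<.7 0.0
scene -0.45 1102 xmin 0.801 zmax 0.499 zmax x<.7 0.0
scene -0.4 1221 xmin 0.814 zmax 0.5 zmax x<.7 0.0
scene -0.35 1391 xmin 0.57 zmax 0.499 zmax x<.7 0.269
scene -0.3 1530 xmin 0.515 zmax 0.5 zmax x<.7 0.276
scene -0.25 1670 xmin 0.528 zmax 0.5 zmax x<.7 0.097
scene -0.2 1606 xmin 0.543 zmax 0.5 zmax x<.7 0.098
scene -0.15 1497 xmin 0.564 zmax 0.499 zmax x<.7 0.097
scene -0.1 810 xmin 0.582 zmax 0.273 zmax x<.7 0.098
scene -0.05 437 xmin 0.506 zmax 0.281 zmax x<.7 0.075
scene -0.0 691 xmin 0.505 zmax 0.273 zmax x<.7 0.092
scene 0.05 632 xmin 0.512 zmax 0.257 zmax x<.7 0.092
scene 0.1 232 xmin 0.52 zmax 0.299 zmax x<.7 0.081
scene 0.15 78 xmin 0.527 zmax 0.303 zmax x<.7 0.065
side -0.5 1695 xmin 0.77 zmax 0.5 zmax x<.7 0.0
side -0.45 1272 xmin 0.804 zmax 0.499 zmax x<.7 0.0
side -0.4 840 xmin 0.703 zmax 0.5 zmax x<.7 0.0
side -0.35 2191 xmin 0.561 zmax 0.499 zmax x<.7 0.271
side -0.3 694 xmin 0.517 zmax 0.497 zmax x<.7 0.279
side -0.25 543 xmin 0.534 zmax 0.5 zmax x<.7 0.099
side -0.2 581 xmin 0.549 zmax 0.498 zmax x<.7 0.099
side -0.15 476 xmin 0.567 zmax 0.458 zmax x<.7 0.099
side -0.1 534 xmin 0.585 zmax 0.275 zmax x<.7 0.1
side -0.05 125 xmin 0.507 zmax 0.282 zmax x<.7 0.079
side -0.0 264 xmin 0.506 zmax 0.274 zmax x<.7 0.094
side 0.05 160 xmin 0.51 zmax 0.258 zmax x<.7 0.094
side 0.1 43 xmin 0.541 zmax 0.29 zmax x<.7 0.083
side 0.15 21 xmin 0.527 zmax 0.067 zmax x<.7 0.067
[[ 0.002 -0.965 -0.264  0.066]
 [ 1.     0.001  0.001 -0.001]
 [-0.001 -0.264  0.965 -0.142]
 [ 0.     0.     0.     1.   ]] 293.49367186133406
```

>>> {"name": "play_rows", "arguments": {"dp": [[32.5,-29.5,-3],[32.5,-29.5,-3],[32.5,-29.5,-3],[32.5,-29.5,-3],[32.5,-29.5,-3],[32.5,-29.5,-3],[32.5,-29.5,-3],[32.5,-29.5,-3],[32.5,-29.5,-3],[32.5,-29.5,-3],[32.5,-29.5,-3],[32.5,-29.5,-3],[32.5,-29.5,-3],[32.5,-29.5,-3],[32.5,-29.5,-3],[32.5,-29.5,-3],[0,0,0],[0,0,0],[0,0,0],[0,0,0]], "twist": [[0,0,0],[0,0,0],[0,0,0],[0,0,0],[0,0,0],[0,0,0],[0,0,0],[0,0,0],[0,0,0],[0,0,0],[0,0,0],[0,0,0],[0,0,0],[0,0,0],[0,0,0],[0,0,0],[0,0,6.8],[0,0,6.8],[0,0,6.8],[0,0,0]], "gripper": 0}}

```text
t: 2.65
position: [0.5406, 0.0378, 0.2791]
tcp_rot: [1.0, 0.001, -0.0, 0.0]
ft_force: [0.6, -0.7, 0.1]
width: -0.0004
grasp_force: 0.0
```

```bash
cat >> h.py <<'E'
from scipy.spatial.transform import Rotation as R
def wrist():
    s,d=grab('wrist'); T=np.eye(4); T[:3,:3]=R.from_quat(s['tcp_rot']).as_matrix(); T[:3,3]=s['position']
    d['world_from_camera']=T@d['hand_eye']; return s,d
E
python3 - <<'E'
from h import *
s,d=wrist(); np.savez('w1.npz',**d); cv2.imwrite('pics/w1.png',d['image'][...,::-1])
print({k:np.round(s[k],4) for k in('t','position','tcp_rot','ft_force','width')}, np.degrees(R.from_quat(s['tcp_rot']).as_matrix()[:2,0]))
P=pts(d); m=abs(P[...,2]-.05)<.004; n,l,st,c=cv2.connectedComponentsWithStats(m.astype(np.uint8)); k=1+np.argmax(st[1:,4])
print(st[k],cv2.minAreaRect(P[l==k][:,:2].astype(np.float32)))
E
```

```text
{'t': np.float64(2.65), 'position': array([0.5406, 0.0378, 0.2791]), 'tcp_rot': array([ 1.e+00,  6.e-04, -2.e-04,  2.e-04]), 'ft_force': array([ 0.6154, -0.7335,  0.1221]), 'width': np.float64(-0.0004)} [57.29572802  0.07258464]
[  239    77   146   142 14092] ((0.56678706407547, 0.0462561771273613), (0.17524389922618866, 0.1748335361480713), 0.47749191522598267)
```

View pics/w1.png

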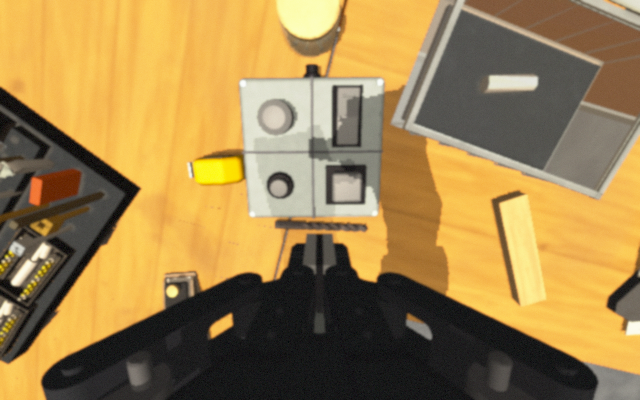

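The wrist view shows the whole console: breaker (280,185), rocker (347,115), key (346,184), stop (276,116). Next I localise the tops.

```bash
python3 - <<'E'
from h import *
d=dict(np.load('w1.npz')); P=pts(d); 
m=np.zeros(P.shape[:2],bool); m[78:216,240:384]=1
h=P[...,2]
print('top z',np.median(h[m&(abs(h-.05)<.004)]))
mm=(m&(h>.0625)).astype(np.uint8); n,l,st,c=cv2.connectedComponentsWithStats(mm)
for k in range(1,n):
    if st[k,4]>30:
        p=P[l==k]; r=cv2.minAreaRect(p[:,:2].astype(np.float32)); print(c[k].round(),st[k,4],'c',np.round(r[0],4),np.round(r[1],4),round(r[2],1),'z',np.percentile(p[:,2],[5,50,95]).round(4))
q=P[m&(abs(h-.05)<.004)][:,:2].astype(np.float32); print(cv2.boxPoints(cv2.minAreaRect(q)))
# rocker profile
for x in np.arange(.57,.65,.005):
    a=P[m&(abs(P[...,0]-x)<.0025)&(abs(P[...,1]-.004)<.008)]
    print(round(x,3),len(a),np.median(a[:,2]).round(4) if len(a) else '')
E
```

```text
top z 0.049560371983125906
[348. 115.] 1256 c [0.6099 0.0149] [0.0474 0.0643] 87.6 z [0.0636 0.0672 0.075 ]
[275. 117.] 995 c [0.6029 0.0767] [0.0653 0.0392] 64.9 z [0.0755 0.0797 0.0819]
[347. 187.] 852 c [0.558  0.0099] [0.106  0.0397] 10.1 z [0.0681 0.0704 0.0717]
[279. 188.] 249 c [0.5583 0.0622] [0.0209 0.1054] 53.0 z [0.0663 0.0696 0.071 ]
[[ 0.4820823   0.14057218]
 [ 0.48256928 -0.04176388]
 [ 0.6539261  -0.04130628]
 [ 0.6534391   0.14102978]]
0.57 51 0.0498
0.575 38 0.0532
0.58 60 0.0639
0.585 62 0.0646
0.59 52 0.0648
0.595 52 0.0654
0.6 67 0.0659
0.605 56 0.0662
0.61 70 0.0669
0.615 56 0.0684
0.62 68 0.0697
0.625 68 0.0716
0.63 60 0.073
0.635 71 0.0741
0.64 59 0.075
0.645 41 0.0509
0.65 57 0.0493
```

```bash
python3 - <<'E'
from h import *
d=dict(np.load('w1.npz')); P=pts(d); h=P[...,2]
for n,x,y,z0,z1 in(('breaker',.525,.088,.066,.075),('key',.525,.004,.067,.075),('stop',.609,.088,.074,.09),('rocker',.609,.004,.0625,.08)):
    a=P[(h>z0)&(h<z1)&(abs(P[...,0]-x)<.038)&(abs(P[...,1]-y)<.03)]
    lo,hi=np.percentile(a[:,:2],[2,98],axis=0); print(n,len(a),'mid',((lo+hi)/2).round(4),'size',(hi-lo).round(4),'med',np.median(a,0).round(4))
E
```

```text
breaker 238 mid [0.525  0.0874] size [0.0192 0.0194] med [0.5249 0.0874 0.0696]
key 824 mid [0.5258 0.0039] size [0.0348 0.0339] med [0.5264 0.0038 0.0705]
stop 976 mid [0.6085 0.0885] size [0.0349 0.0349] med [0.6087 0.088  0.0797]
rocker 1251 mid [0.6094 0.0051] size [0.061 0.024] med [0.6112 0.0051 0.0671]
```

>>> {"name": "play_rows", "arguments": {"dp": [[-5.2,-16.6,10],[-5.2,-16.6,30],[-5.2,-16.6,40],[0,0,40],[0,0,40],[0,0,20],[0,0,14],[0,0,0],[0,0,0]], "twist": [[0,0,0],[0,0,0],[0,0,0],[0,0,0],[0,0,0],[0,0,0],[0,0,0],[0,0,0],[0,0,0]]}}

```text
t: 3.82
position: [0.5256, 0.0879, 0.086]
tcp_rot: [1.0, 0.0, 0.001, -0.0]
ft_force: [-0.6, -0.1, 1.4]
width: -0.0001
grasp_force: 0.0
```

```bash
python3 - <<'E'
from h import *
s,d=wrist(); cv2.imwrite('pics/w2.png',d['image'][...,::-1]); print(s['position'],s['ft_force'])
E
```

```text
[0.52563211 0.08789908 0.08595597] [-0.58853212 -0.12756137  1.35008545]
```

View pics/w2.png

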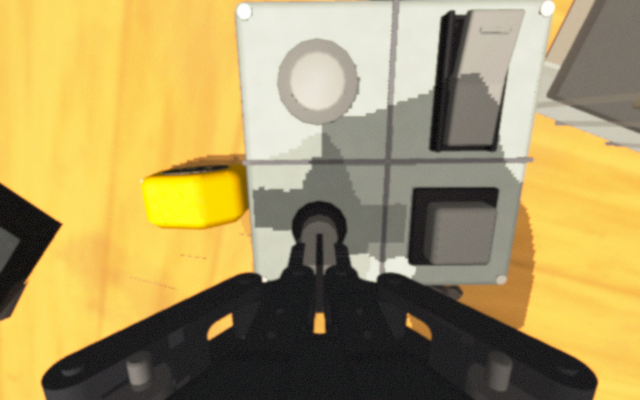

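The closed fingertips are right over the breaker button at (320,225). Pressing it now.

>>> {"name": "play_rows", "arguments": {"dp": [[0,0,8],[0,0,5],[0,0,3],[0,0,3],[0,0,3],[0,0,2],[0,0,0]], "twist": [[0,0,0],[0,0,0],[0,0,0],[0,0,0],[0,0,0],[0,0,0],[0,0,0]]}}

```text
t: 4.75
position: [0.525, 0.0874, 0.062]
tcp_rot: [1.0, -0.0, 0.0, 0.0]
ft_force: [-2.4, -0.1, 10.9]
width: 0.0001
grasp_force: 5.4
```

>>> {"name": "play_rows", "arguments": {"dp": [[0,0,1],[0,0,1],[0,0,0],[0,0,0]], "twist": [[0,0,0],[0,0,0],[0,0,0],[0,0,0]]}}

```text
t: 5.25
position: [0.525, 0.0875, 0.0618]
tcp_rot: [1.0, -0.0, 0.0, 0.0]
ft_force: [-5.8, -0.3, 29.1]
width: -0.0001
grasp_force: 14.4
```

>>> {"name": "play_rows", "arguments": {"dp": [[0,0,-30],[0,0,-35],[0,42,0],[30,41,0],[40,0,0],[38,0,5],[0,0,25],[0,0,0],[0,0,0]], "twist": [[0,0,0],[0,0,0],[0,0,0],[0,0,0],[0,0,0],[0,0,0],[0,0,0],[0,0,0],[0,0,0]]}}

```text
t: 6.38
position: [0.6329, 0.0045, 0.0946]
tcp_rot: [1.0, -0.0, -0.0, 0.0]
ft_force: [-0.4, 0.2, -0.6]
width: 0.0004
grasp_force: 0.0
```

```bash
python3 - <<'E'
from h import *
s,d=wrist(); cv2.imwrite('pics/w3.png',d['image'][...,::-1]); print(s['position'],s['ft_force'])
P=pts(d);h=P[...,2]
a=P[(h>.055)&(h<.085)&(abs(P[...,0]-.525)<.02)&(abs(P[...,1]-.0875)<.02)]; print(len(a), np.percentile(a[:,2],[50,90]) if len(a) else '')
d=grab('scene')[1]; cv2.imwrite('pics/crop2.png',cv2.resize(d['image'][190:280,215:335,::-1],None,fx=6,fy=6,interpolation=cv2.INTER_CUBIC))
E
```

```text
[0.63290279 0.00447501 0.09456686] [-0.39229468  0.18773485 -0.60290711]
0
```

View pics/crop2.png

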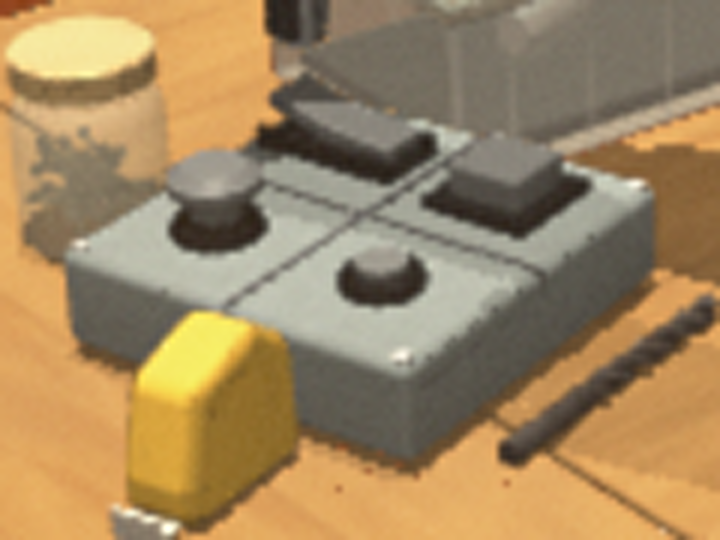

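The breaker now sits low at (382,265), so it is home. The fingers are over the rocker's raised end. Pressing the rocker.

>>> {"name": "play_rows", "arguments": {"dp": [[0,0,10],[0,0,6],[0,0,3],[0,0,3],[0,0,2],[0,0,2],[0,0,2],[0,0,0],[0,0,0]], "twist": [[0,0,0],[0,0,0],[0,0,0],[0,0,0],[0,0,0],[0,0,0],[0,0,0],[0,0,0],[0,0,0]]}}

```text
t: 7.6
position: [0.6337, 0.0045, 0.0664]
tcp_rot: [1.0, -0.0, 0.001, -0.0]
ft_force: [2.6, 0.0, 2.1]
width: -0.0
grasp_force: 1.3
```

>>> {"name": "play_rows", "arguments": {"dp": [[0,0,1],[0,0,1],[0,0,1],[0,0,1],[0,0,0],[0,0,0]], "twist": [[0,0,0],[0,0,0],[0,0,0],[0,0,0],[0,0,0],[0,0,0]]}}

```text
t: 8.35
position: [0.6338, 0.0045, 0.0649]
tcp_rot: [1.0, -0.0, 0.001, 0.0]
ft_force: [-2.3, -0.2, 21.0]
width: -0.0002
grasp_force: 10.1
```

>>> {"name": "play_rows", "arguments": {"dp": [[0,0,1],[0,0,0],[0,0,-25],[0,0,-25],[-40,0,0],[-40,0,0],[-27.5,0,0],[0,0,15],[0,0,0],[0,0,0]], "twist": [[0,0,0],[0,0,0],[0,0,0],[0,0,0],[0,0,0],[0,0,0],[0,0,0],[0,0,0],[0,0,0],[0,0,0]]}}

```text
t: 9.6
position: [0.5265, 0.0046, 0.0959]
tcp_rot: [1.0, -0.0, 0.0, -0.0]
ft_force: [-0.2, 0.5, -0.3]
width: 0.0001
grasp_force: 0.0
```

```bash
python3 - <<'E'
from h import *
s,d=wrist(); cv2.imwrite('pics/w4.png',d['image'][...,::-1]); print(s['position'],s['ft_force'])
P=pts(d)
z=[]
for x in np.arange(.58,.645,.005):
    a=P[(abs(P[...,0]-x)<.0025)&(abs(P[...,1]-.004)<.008)&(P[...,2]>.03)]; z.append((round(x,3),len(a),float(np.median(a[:,2]).round(4)) if len(a) else 0))
print(z); A=np.array([q for q in z if q[2]>.055]); print(np.polyfit(A[:,0],A[:,2],1))
E
```

```text
[0.52651172 0.00459249 0.09587662] [-0.22685449  0.4624618  -0.29380918]
[(np.float64(0.58), 257, 0.0752), (np.float64(0.585), 291, 0.0742), (np.float64(0.59), 262, 0.0726), (np.float64(0.595), 1390, 0.238), (np.float64(0.6), 257, 0.0695), (np.float64(0.605), 276, 0.068), (np.float64(0.61), 275, 0.0666), (np.float64(0.615), 292, 0.066), (np.float64(0.62), 286, 0.0655), (np.float64(0.625), 297, 0.0649), (np.float64(0.63), 298, 0.0645), (np.float64(0.635), 309, 0.0642), (np.float64(0.64), 211, 0.0634), (np.float64(0.645), 144, 0.0525)]
[-0.75        0.53846923]
```

View pics/w4.png

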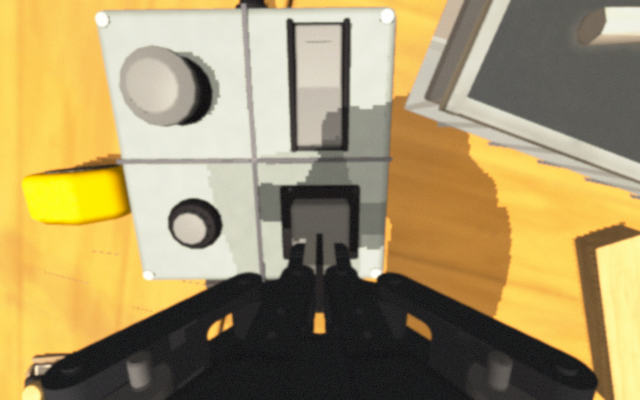

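The rocker profile is now the mirror of the off state (0.075 m at the near end, 0.063 m at the far end), so it is fully over. The fingers are over the key at (320,225). Pressing and holding it.

>>> {"name": "play_rows", "arguments": {"dp": [[0,0,12],[0,0,8],[0,0,4],[0,0,3],[0,0,3],[0,0,3],[0,0,2],[0,0,0],[0,0,0],[0,0,0]], "twist": [[0,0,0],[0,0,0],[0,0,0],[0,0,0],[0,0,0],[0,0,0],[0,0,0],[0,0,0],[0,0,0],[0,0,0]]}}

```text
t: 10.9
position: [0.5253, 0.0045, 0.0629]
tcp_rot: [1.0, -0.0, 0.0, 0.0]
ft_force: [-5.3, -0.8, 18.8]
width: 0.0001
grasp_force: 9.6
```

```bash
python3 -c "
from cell import readout,manip
s=readout.observe();print(s['position'],s['ft_force']);print(manip.job_done())"
```

```text
[0.52530671 0.00447058 0.06289975] [-5.2522721  -0.76939346 18.78329947]
the job is handed in; nothing more can be done
None
```

The job is handed in at about 11 s: breaker pushed home, rocker fully over, and the square key held down at about 19 N. The stop button and loose items were never touched on purpose, but I got no verdict back from the judge.

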